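Dock the cool-box temperature logger for read-out

TASK

Dock the temperature logger for read-out: lay it display up on the dock's runway with the end away from the display towards the hood, and slide it flat under the hood without bumping or scraping the hood. Press it home gently against the sprung contacts until the catch snaps up behind it, then let go; the logger must stay caught, and the other things on the table are to be left where they are.

Things in the scene. Friction and masses are not known exactly. Their poses are not given: they have to be found in the camera images.
- logger: White temperature logger lying display up, 92 x 58 x 20 mm (rigid body 19 mm high), about 0.09 kg. Origin: centre of its underside; z up; x along its 92 mm towards the display end; y across its 58 mm. Its nose, the end at x = -46 mm away from the display, goes into the dock first. Grip it across the 58 mm, in the half at the display end (x 15 to 35 mm), which stays outside.
- logger_nose (a point): Middle of the logger's nose face (logger x = -46 mm, 9.5 mm above its underside).
- dock: Read-out dock fixed to the table; x runs into it, y left, origin on the table. Tunnel 62 mm wide between cheeks from x 14 (mouth flared from x 4, 75 mm wide). A runway (40 mm wide, top z 8) with catch, contacts and end stops runs out to x -78 and is clamped up to 9 mm further in or out, a setting s that is not measured: feel for it. Docked: logger at x s, y 0, z 8 mm, its x axis along -x.
- dock_hood: White hood over the dock's tunnel, same origin and axes as the dock: from x 4 to 94 mm, y -43 to 43, underside at z 31 mm (4 mm above a logger lying on the runway), top at z 40 mm. A reading window is under it.
- dock_catch (a joint): Sprung black catch in the runway, m pressed down: 0 up, 6 mm flush. Up, its face is at dock x s - 46 mm, 18 mm wide, 6 mm above the runway, with a ramp to s - 62 and a thumb pad to s - 70. A logger over it must be held down on it (1.3 N at 0, 2.2 N flush); it snaps up behind the logger once that is home and keeps it in.
- dock_contact (a joint): Sprung contact block at the tunnel's end, m pushed in: 0 free, its face at dock x s + 40 mm; 6 mm docked. Push 2.7 N at 0, 5.4 N at 6 mm, plus sliding friction; damped, so push slowly. 2 mm past home the logger meets rigid end stops (x s + 48 mm), where the push climbs steeply.
- vial_1: Glass vial, 23 mm wide, 48 mm tall, standing left of the dock; origin under its centre. Leave it.
- vial_2: Second glass vial, 23 mm wide, 48 mm tall, standing left of the dock; origin under its centre. Leave it.
- oximeter: Finger oximeter, 33 x 58 x 30 mm, right of the dock; origin under its centre. Leave it.
- marker: Thick marker pen, 18 x 137 x 18 mm, lying beside the logger; origin under its centre, y along it. Leave it.
- syringe_1: Syringe, 33 x 114 x 22 mm, lying to the left; origin under its centre, y along it. Leave it.
There are look-alikes about, which are no part of the job. Leave any turquoise look-alike of the dock alone.

How it is judged:
On the way:
1. the logger's leading end is under the hood, the logger about level (x of logger in the frame of dock between -0.04 and -0.012 m and z of logger in the frame of dock between 0.006 and 0.014 m and angle between logger's own z axis and vertical below 0.12 rad), for 0.1 s.
At the end, for the whole second after the job is handed in: the logger lies flat on the runway under the hood, nose in, within 12 mm of the dock origin along it, 3.5 mm across and 0.06 rad; the catch is up behind it (under 1.5 mm down), the contacts stay pressed in (over 3 mm), logger at rest (x of logger in the frame of dock between -0.012 and 0.012 m and y of logger in the frame of dock between -0.0035 and 0.0035 m and z of logger in the frame of dock between 0.0065 and 0.0095 m and x of logger_nose in the frame of dock above 0.03 m and angle between the x axis of logger and the x axis of dock, either way round below 0.06 rad and angle between logger's own z axis and vertical below 0.04 rad and value of joint dock_catch below 0.0015 m and value of joint dock_contact above 0.003 m and linear speed of logger below 0.01 m/s); the robot touches nothing.
It fails at once if the logger presses on the hood (over 5 N) (contact force between logger and dock_hood above 5 N).
It fails at once if the logger is forced against the dock (over 25 N) (contact force between logger and dock above 25 N).
It fails at once if the robot leans on the dock (over 10 N) (contact force between the arm and dock above 10 N).
It fails at once if another thing on the table is shifted by more than 15 mm or a vial is tipped (distance of any of vial_1, vial_2, oximeter, marker, syringe_1 from where it was at the start of the episode above 0.015 m or angle between any of vial_1, vial_2's own z axis and vertical above 0.3 rad).
It also fails if it takes over 54 s, if anything falls off the work surface, if the arm or the gripper's body presses on something with over 40 N, if the wrist force passes 120 N, or if a joint passes its speed limit or range.

ROBOT

A 7-joint arm with a two-finger parallel gripper is mounted at the origin on a cart in front of the work surface, level with it; the furniture and walls round the work are solid. World frame = base frame: x ahead of the robot, y to its left, z up, the work surface at z = 0. Lengths are in m, angles in rad, forces in N, time in s.
With the tool pointing down it reaches from about 0.425 to 1.025 m from the base axis. Payload 9.4 kg.
Tool frame: the origin (TCP) lies on the centre line of the jaws, within the pads' length; the fingertips stand 19 mm ahead of it and the grasp point (between the pads) is the TCP; z points along the fingers, y is the line along which they close (so a half turn about z gives the same grasp; the last joint's range is limited). The gripper opens to 85 mm and grips with 20 to 120 N. Pads are 22 mm wide; open, the fingers measure 114 mm over their backs; the gripper's body (76 mm by 85 mm) begins 54 mm behind the grasp point. The pads swing forward as they close: fully open they stand 13 mm farther back than shut.
Start: joints at [1.053, 0.599, -0.003, 1.599, 0.002, 0.943, -0.08], TCP at [0.309, -0.656, 0.25] pointing down, gripper open.
Joint ranges: [-2.57, 2.57], [-0.35, 1.97], [-1.29, 1.29], [0.11, 2.56], [-1.05, 4.19], [0.11, 1.86], [-2.63, 2.63]. Speed limits (rad/s): [2.22, 2.22, 3.01, 3.01, 3.14, 3.14, 3.14].

INTERFACE

Orientations are given as a unit quaternion [x, y, z, w].
In Python, from bench import sense, read_camera, close_job gives the robot as it stands.
- The arm moves only by the tool carry_out, never from a script. Its argument "rows" is one flat list of numbers, 6 for each row, row after row: the shift along the tool's x, y, z as a fraction of full scale, then the turn, a rotation vector about the tool's x, y, z as a fraction of full scale. A call has 1 to 12 rows; each row is the pose to reach, as a shift and turn from the pose commanded when the call began, along the tool's axes at that moment, turning the shorter way round; what a row does not reach only later rows make up. Full scale, the value 1, is 250 mm for a shift and 180 degrees for a turn. A row lasts 1/8 s, in which the tool goes at most 62.5 mm and 10.7 degrees, less where a joint would pass 70% of its speed; a pose out of reach is approached as far as the arm can. A call with a number of a shift or a turn outside -1 to 1 is refused whole. A call with a gripper value outside its range is refused whole. "fingers" is the opening, from -1 (shut) to 1 (fully open), set as the call begins (left out, the last holds). The fingers move at their own pace and stop on an object; the grip force is fixed at half the most. Time passes only in rows, so rows that repeat a pose let the fingers close. It gives the time, the measured TCP pose, the force, the opening and the grip force at its end, in the units of the state.
- sense(): the state, without advancing time (a new reading comes with each control period).
- read_camera(name): name is "side" or "top" or "wrist"; returns a dict with "color" (384x512x3 uint8, red, green, blue), "mtx" (3x3 intrinsics, pixels), "rvec" (rotation vector, rad) and "tvec" (3), from world to camera coordinates, as OpenCV has them. Camera axes: x right, y down, z forward; pixel columns grow to the right and rows downward; lengths in m; the calibration is good to about 2 mm. The wrist camera is an equidistant fisheye: a pixel r from the principal point sees the ray r / f radians off the axis. A picture is of the moment at which its call begins. There is no depth.
- close_job(): hands the job in; it is judged then, once.
The state is a dict: "time_s": time; "joint_positions": joint angles; "joint_vel": joint speeds; "effort": joint torques, N m; "tool_pos": TCP position; "orientation": TCP orientation; "force": force on the tool from outside, world axes, zero at the start; "moment": the same for the moment, N m; "width": finger opening in m; "grasp_force": force on a finger pad.
Only numpy, scipy, OpenCV 4.12 (cv2) and the standard library are available. Lean on these libraries where they do the work, as an engineer would, in place of code of your own. Each camera call takes 0.05 s, during which the arm holds its last target. There are 200 camera calls.

## Working session

There is one attempt and no reset: what is moved stays moved. The work goes in short steps, Python scripts to look and compute and a tool call to move; the robot and the scene stay as the last step left them, time stands still between calls to the robot, and variables do not carry over. Pictures are saved under pics/ and viewed, at most 10 in all, crops included, and the job is handed in when it is done.

Besides the shell and the picture viewer there is one more tool, called after "Call:" as name(argument=value, ...) on one line, values as JSON. carry_out: Moves the arm, as the interface text tells. Its arguments: {"type":"object","properties":{"rows":{"type":"array"},"fingers":{"type":"number"}},"required":["rows"]}

```bash
mkdir -p pics; cat > h.py <<'E'
import numpy as np, cv2
from bench import sense, read_camera, close_job
from scipy.spatial.transform import Rotation as R
def grab(n,save=None):
    d=read_camera(n)
    if save: cv2.imwrite('pics/'+save+'.png',d['color'][:,:,::-1])
    return d
def ray(d,px,fish=False):
    px=np.array(px,float).reshape(-1,2);K=d['mtx']
    v=np.c_[(px[:,0]-K[0,2])/K[0,0],(px[:,1]-K[1,2])/K[1,1]]
    if fish:
        r=np.linalg.norm(v,axis=1); s=np.where(r>1e-9,np.sin(r)/np.maximum(r,1e-9),1)
        c=np.c_[v*s[:,None],np.cos(r)]
    else: c=np.c_[v,np.ones(len(v))]
    M=R.from_rotvec(np.ravel(d['rvec'])).as_matrix()
    return -M.T@np.ravel(d['tvec']), c@M
def onplane(d,px,z,fish=False):
    o,r=ray(d,px,fish); return o+r*((z-o[2])/r[:,2])[:,None]
def proj(d,P):
    return cv2.projectPoints(np.array(P,float).reshape(-1,3),np.ravel(d['rvec']),np.ravel(d['tvec']),d['mtx'],None)[0].reshape(-1,2)
E
python3 - <<'E'
from h import *
a=grab('top');b=grab('side');w=grab('wrist')
np.save('top.npy',a,allow_pickle=True);np.save('side.npy',b,allow_pickle=True)
cv2.imwrite('pics/a_top.png',cv2.resize(a['color'][:,:,::-1],(800,600)))
cv2.imwrite('pics/a_side.png',cv2.resize(b['color'][:,:,::-1],(800,600)))
print(a['mtx'],onplane(a,[[0,0],[511,0],[0,383],[511,383]],0).round(3),sense())
E
```

```text
[[409.72807434   0.         259.62000266]
 [  0.         409.72807434 196.47852604]
 [  0.           0.           1.        ]] [[ 1.136  0.949  0.   ]
 [ 1.321 -0.773  0.   ]
 [-0.049  0.66   0.   ]
 [ 0.102 -0.746  0.   ]] {'time_s': 0.15, 'joint_positions': array([ 1.05329426,  0.59997774, -0.00251984,  1.5999573 ,  0.00179651,
        0.94287903, -0.07982979]), 'joint_vel': array([-0.00089247, -0.00020586, -0.00048543, -0.00142091, -0.00061364,
       -0.00085403, -0.00112619]), 'effort': array([ 9.29042399e-04, -7.76996469e+01,  1.56608954e+00, -2.58232874e+01,
        1.24371858e-02,  6.79711011e-03,  3.20325535e-05]), 'tool_pos': array([ 0.30917291, -0.65540409,  0.24958537]), 'orientation': array([ 9.75808897e-01,  2.18624393e-01, -1.94508695e-04, -5.77929277e-04]), 'force': array([-0.55444029, -0.41377671,  0.37442936]), 'moment': array([-0.01732211,  0.00838261,  0.02308459]), 'grasp_force': 0.0, 'width': 0.08542266051073477}
```

View pics/a_top.png

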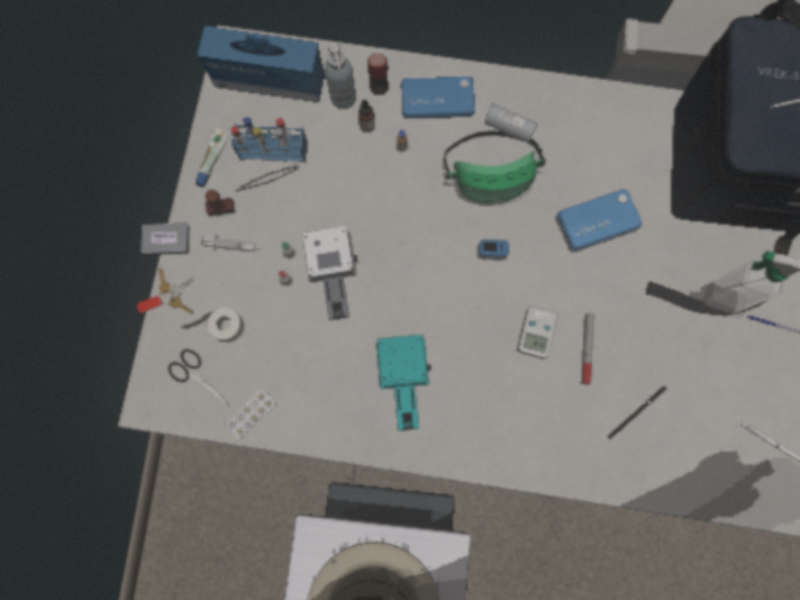

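View pics/a_side.png

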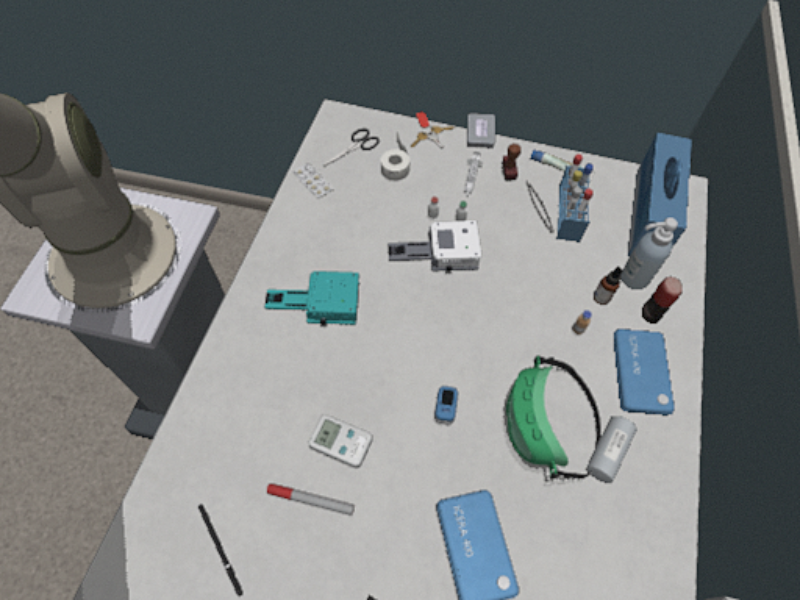

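The top view (800x600 pixels) shows these candidates:
- **Logger:** the white unit at (538,332), with its display towards the robot. Other white or grey things are the tape roll at (225,325) and the grey box at (163,238).
- **Dock:** the white hood at (330,252), with its dark runway running to (337,310). The look-alike is the turquoise dock at (403,365), which I leave alone.

I choose the white logger and the white hood.

```bash
python3 - <<'E'
from h import *
S={n:np.load(n+'.npy',allow_pickle=True).item() for n in('top','side')}
def rect(n,c,z):
    d=S[n];im=d['color'];hsv=cv2.cvtColor(im,cv2.COLOR_RGB2HSV)
    c=(int(c[0]*.64),int(c[1]*.64));x0,y0=c[0]-30,c[1]-30
    crop=im[y0:y0+60,x0:x0+60];g=cv2.resize(crop,None,fx=6,fy=6,interpolation=cv2.INTER_CUBIC)
    gg=g.min(axis=2);bg=np.median(gg)
    m=(gg>bg+18).astype(np.uint8)
    cs=cv2.findContours(m,cv2.RETR_EXTERNAL,cv2.CHAIN_APPROX_NONE)[0]
    k=max(cs,key=cv2.contourArea);b=cv2.boxPoints(cv2.minAreaRect(cv2.convexHull(k)))
    vis=g[:,:,::-1].copy();cv2.polylines(vis,[b.astype(int)],1,(0,0,255),1)
    px=(b+.5)/6-.5+[x0,y0];P=onplane(d,px,z)
    print(n,'bg',bg,P.mean(0).round(4),[np.round(P[(i+1)%4]-P[i],4)[:2] for i in range(2)],[round(float(np.linalg.norm(P[(i+1)%4]-P[i])),4) for i in range(2)])
    return vis
v=[rect('top',(538,332),.019),rect('top',(330,252),.04)]
w=[rect('side',(341,442),.019),rect('side',(456,245),.04)]
cv2.imwrite('pics/b.png',cv2.resize(np.vstack([np.hstack(v),np.hstack(w)]),(600,600)))
E
```

```text
top bg 148.0 [ 0.5627 -0.256   0.019 ] [array([ 0.0129, -0.0014]), array([-0.0021, -0.0283])] [0.013, 0.0283]
top bg 147.0 [0.6396 0.1636 0.04  ] [array([ 0.0225, -0.0792]), array([-0.0829, -0.0238])] [0.0823, 0.0862]
side bg 184.0 [ 0.5378 -0.2717  0.019 ] [array([0.0886, 0.0324]), array([ 0.0157, -0.041 ])] [0.0943, 0.0439]
side bg 182.0 [0.6411 0.1626 0.04  ] [array([0.0886, 0.0279]), array([ 0.0176, -0.0844])] [0.0929, 0.0862]
```

View pics/b.png

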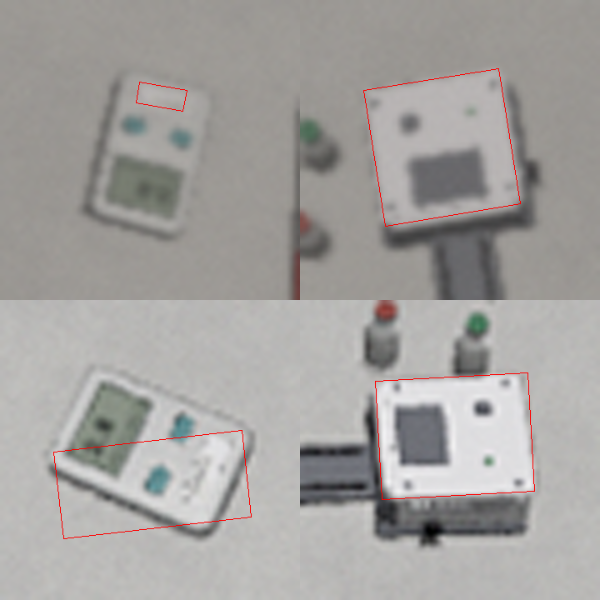

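The crop confirms the logger: display, two teal buttons, nose away from the robot. The hood outline is also fitted. Next I compute coarse poses and the first move.

```bash
cat >> h.py <<'E'
def rel(p,th):
    """rows-fractions from present pose (assume commanded=measured) to tool-down pose at p with tool x at yaw th"""
    s=sense();r0=R.from_quat(s['orientation']);a=th/2
    r1=R.from_quat([np.cos(a),np.sin(a),0,0])
    d=r0.inv().apply(np.array(p)-s['tool_pos'])/.25
    t=(r0.inv()*r1).as_rotvec()/np.pi
    return d.round(4),t.round(4)
E
python3 - <<'E'
from h import *
S={n:np.load(n+'.npy',allow_pickle=True).item() for n in('top','side')}
t=np.array([(122,70),(210,92),(180,237),(87,212)])/5+[314,182]-.4
s=np.array([(95,365),(252,435),(208,535),(50,468)])/5+[188,252-60]-.4
P=onplane(S['top'],t,.015);Q=onplane(S['side'],s,.012)
for X in(P,Q): print(X.round(3)[:,:2].tolist(),X.mean(0).round(4))
ax=(P[2]+P[3]-P[0]-P[1]);print('logger x yaw',np.degrees(np.arctan2(ax[1],ax[0])))
ax=(Q[0]+Q[3]-Q[1]-Q[2]);print('side yaw',np.degrees(np.arctan2(ax[1],ax[0])))
ts=sense();d=read_camera('wrist');o,r=ray(d,[[d['mtx'][0,2],d['mtx'][1,2]]]);T=R.from_quat(ts['orientation']).inv()
print('cam in tool',T.apply(o-ts['tool_pos']),T.apply(r))
E
```

```text
[[0.577, -0.232], [0.57, -0.286], [0.48, -0.273], [0.489, -0.217]] [ 0.5292 -0.252   0.015 ]
[[0.491, -0.217], [0.579, -0.234], [0.57, -0.288], [0.484, -0.274]] [ 0.5311 -0.2534  0.012 ]
logger x yaw 171.20363609708133
side yaw 170.0131566540311
cam in tool [ 0.07083398  0.00086872 -0.1245808 ] [[-2.78846395e-01  3.17880544e-04  9.60335664e-01]]
```

```bash
python3 - <<'E'
from h import *
print(rel([.505,-.249,.15],np.radians(-9.3)))
E
```

```text
(array([ 1.4021, -1.1359,  0.3999]), array([-3.00e-04,  1.00e-04,  1.92e-01]))
```

Call:
carry_out(rows=[0.14, -0.11, 0, 0, 0, 0.02, 0.28, -0.23, 0, 0, 0, 0.05, 0.42, -0.34, 0.04, 0, 0, 0.08, 0.56, -0.45, 0.08, 0, 0, 0.11, 0.7, -0.57, 0.12, 0, 0, 0.15, 0.84, -0.68, 0.16, 0, 0, 0.19, 0.97, -0.79, 0.2, 0, 0, 0.192], fingers=1)

```text
time_s: 1.08
tool_pos: [0.4451, -0.3721, 0.2]
orientation: [0.997, -0.082, 0.0, 0.0]
force: [0.5, -0.3, 0.2]
width: 0.0856
grasp_force: 0.0
```

```bash
python3 - <<'E'
from h import *
print(rel([.505,-.249,.15],np.radians(-9.3)))
E
```

```text
(array([ 0.1559, -0.5247,  0.1998]), array([ 0.    , -0.    , -0.0005]))
```

Call:
carry_out(rows=[0.05, -0.18, 0.07, 0, 0, 0, 0.1, -0.36, 0.14, 0, 0, 0, 0.155, -0.525, 0.2, 0, 0, 0, 0.155, -0.525, 0.2, 0, 0, 0, 0.155, -0.525, 0.2, 0, 0, 0])

```text
time_s: 1.7
tool_pos: [0.5037, -0.2507, 0.1503]
orientation: [0.997, -0.081, -0.0, 0.0]
force: [0.3, -0.9, 0.1]
width: 0.0854
grasp_force: 0.0
```

```bash
python3 - <<'E'
from h import *
d=grab('wrist');np.save('w1.npy',d,allow_pickle=True);im=d['color'][:,:,::-1]
cv2.imwrite('pics/w1.png',cv2.resize(im,(800,600)))
s=sense();print(s['tool_pos'],d['mtx'][0])
E
```

```text
[ 0.5034796  -0.25135398  0.15052118] [297.31863964   0.         259.19303618]
```

View pics/w1.png

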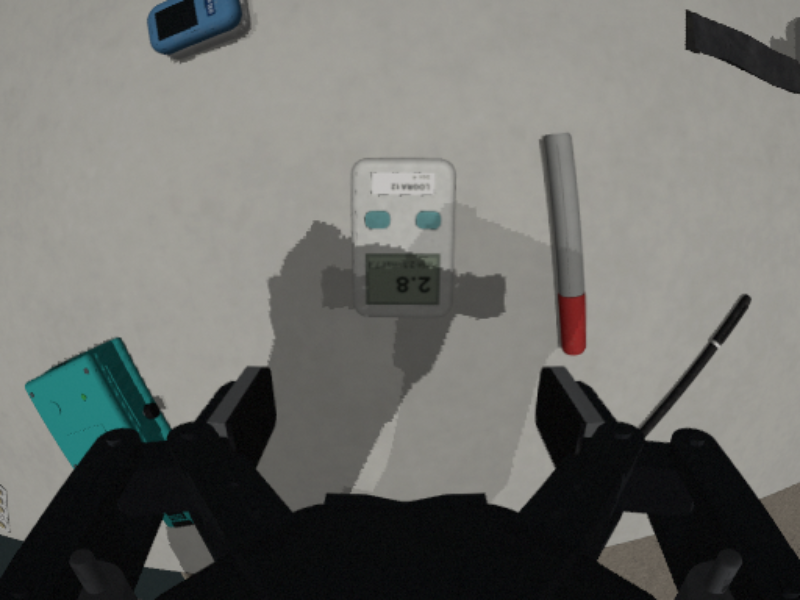

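The wrist view shows the logger at about x 352–456, y 157–317 (800x600 pixels), aligned with the tool, with its display towards the gripper. The marker lies clear on the right.

```bash
python3 - <<'E'
from h import *
d=np.load('w1.npy',allow_pickle=True).item()
g=lambda a:(np.array(a)+.5)*.64-.5
P=onplane(d,g([(352.5,190),(456,190),(352,290),(455,290),(404,157),(403.5,317)]),.014,True)
print(P.round(4)); s=sense();T=R.from_quat(s['orientation']).inv();q=T.apply(P-s['tool_pos'])*1000
print('tool mm',q.round(1)[:,:2])
print(rel([.505,-.249,.15],np.radians(-9.3)),s['tool_pos'],s['orientation'])
E
```

```text
[[ 0.5635 -0.2314  0.014 ]
 [ 0.5541 -0.2886  0.014 ]
 [ 0.5062 -0.2204  0.014 ]
 [ 0.4966 -0.2799  0.014 ]
 [ 0.5769 -0.2628  0.014 ]
 [ 0.4849 -0.2475  0.014 ]]
tool mm [[ 55.9 -29.6]
 [ 56.   28.4]
 [ -2.3 -31.1]
 [ -2.2  29.2]
 [ 74.3  -0.8]
 [-18.9  -0.9]]
(array([ 0.0045, -0.0103,  0.0021]), array([ 0.0002, -0.    , -0.0004])) [ 0.5034796  -0.25135398  0.15052118] [ 9.96663266e-01 -8.16224168e-02  4.32153224e-05  3.36847951e-04]
```

Call:
carry_out(rows=[0, 0, 0.1, 0, 0, 0, 0, 0, 0.2, 0, 0, 0, 0, 0, 0.3, 0, 0, 0, 0, 0, 0.3, 0, 0, 0, 0, 0, 0.3, 0, 0, 0])

```text
time_s: 2.38
tool_pos: [0.5038, -0.2514, 0.0761]
orientation: [0.997, -0.082, 0.0, 0.0]
force: [-0.3, 0.1, 0.3]
width: 0.0855
grasp_force: 0.0
```

```bash
python3 - <<'E'
from h import *
s=sense();print(s['tool_pos'],s['orientation'],s['force'])
T=R.from_quat(s['orientation']).inv()
P=np.array([[ 0.5635,-0.2314,0.014],[ 0.5541,-0.2886,0.014],[0.5062,-0.2204,.014],[0.4966,-0.2799,.014],[0.5769,-0.2628,.014],[0.4849,-0.2475,.014]])
print((T.apply(P-s['tool_pos'])*1000).round(1))
E
```

```text
[ 0.50378584 -0.25140774  0.0761316 ] [ 9.96647895e-01 -8.18093798e-02  3.50421029e-04  2.75127262e-04] [-0.26029807  0.08161171  0.26715373]
[[ 55.6 -29.5  62.2]
 [ 55.7  28.5  62.2]
 [ -2.7 -31.   62.1]
 [ -2.5  29.3  62.1]
 [ 73.9  -0.7  62.2]
 [-19.3  -0.8  62.1]]
```

Call:
carry_out(rows=[0.005, -0.003, 0.08, 0, 0, 0, 0.005, -0.003, 0.16, 0, 0, 0, 0.005, -0.003, 0.2, 0, 0, 0, 0.005, -0.003, 0.22, 0, 0, 0, 0.005, -0.003, 0.22, 0, 0, 0])

```text
time_s: 3.0
tool_pos: [0.5053, -0.25, 0.0206]
orientation: [0.997, -0.081, 0.0, 0.0]
force: [-0.4, -0.5, 0.7]
width: 0.0855
grasp_force: 0.0
```

Call:
carry_out(rows=[0, 0, 0, 0, 0, 0, 0, 0, 0, 0, 0, 0, 0, 0, 0, 0, 0, 0, 0, 0, 0, 0, 0, 0, 0, 0, 0, 0, 0, 0, 0, 0, 0, 0, 0, 0], fingers=-1)

```text
time_s: 3.75
tool_pos: [0.5054, -0.2499, 0.0212]
orientation: [0.997, -0.081, 0.0, 0.0]
force: [-0.4, -0.2, 7.7]
width: 0.0565
grasp_force: 63.6
```

Call:
carry_out(rows=[0, 0, -0.05, 0, 0, 0, 0, 0, -0.15, 0, 0, 0, 0, 0, -0.3, 0, 0, 0, 0, 0, -0.45, 0, 0, 0, 0, 0, -0.45, 0, 0, 0, 0, 0, -0.45, 0, 0, 0])

```text
time_s: 4.5
tool_pos: [0.505, -0.2495, 0.1328]
orientation: [0.997, -0.081, 0.0, -0.0]
force: [-0.1, -0.2, -2.0]
width: 0.0562
grasp_force: 64.3
```

```bash
python3 - <<'E'
from h import *
print(sense()['tool_pos'],rel([.49,.12,.13],np.radians(16)))
E
```

```text
[ 0.50498345 -0.24954099  0.1328385 ] (array([-0.2978, -1.4491,  0.0115]), array([-0.    , -0.    , -0.1405]))
```

Call:
carry_out(rows=[-0.02, -0.1, 0, 0, 0, -0.01, -0.05, -0.25, 0, 0, 0, -0.03, -0.08, -0.4, 0, 0, 0, -0.05, -0.12, -0.56, 0, 0, 0, -0.07, -0.15, -0.72, 0, 0, 0, -0.09, -0.18, -0.86, 0, 0, 0, -0.12, -0.2, -0.98, 0, 0, 0, -0.14, -0.2, -0.98, 0, 0, 0, -0.14])

```text
time_s: 5.5
tool_pos: [0.4948, 0.0025, 0.1316]
orientation: [0.99, 0.141, -0.001, -0.001]
force: [0.5, -0.4, -1.0]
width: 0.0568
grasp_force: 64.3
```

```bash
python3 - <<'E'
from h import *
print(sense()['tool_pos'],rel([.49,.12,.13],np.radians(16)))
E
```

```text
[0.49480005 0.00251525 0.13163465] (array([ 0.1124, -0.4567,  0.0069]), array([-0.0004,  0.0006,  0.0009]))
```

Call:
carry_out(rows=[0.03, -0.12, 0, 0, 0, 0, 0.07, -0.28, 0, 0, 0, 0, 0.11, -0.43, 0, 0, 0, 0, 0.11, -0.457, 0, 0, 0, 0, 0.11, -0.457, 0, 0, 0, 0, 0.11, -0.457, 0, 0, 0, 0])

```text
time_s: 6.25
tool_pos: [0.4905, 0.1157, 0.1325]
orientation: [0.991, 0.137, -0.0, 0.0]
force: [-0.9, 0.4, -0.5]
width: 0.0566
grasp_force: 64.3
```

```bash
python3 - <<'E'
from h import *
d=grab('wrist');np.save('w2.npy',d,allow_pickle=True);im=d['color'][:,:,::-1]
cv2.imwrite('pics/w2.png',cv2.resize(im,(800,600)))
s=sense();print(s['tool_pos'],s['orientation'])
E
```

```text
[0.4906262  0.11582914 0.13261372] [ 9.90554490e-01  1.37119046e-01 -2.51773584e-04  3.25462914e-04]
```

View pics/w2.png

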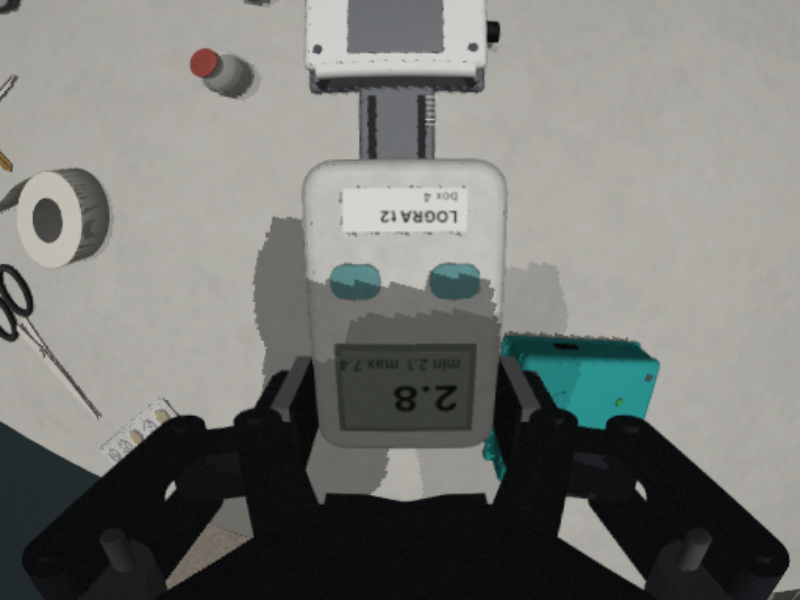

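The wrist view shows the logger held straight, nose edge at y≈158, with the runway at x≈360–436 and the hood front edge at y≈80, cut off at the top of the image. I will raise and back off to see the whole hood.

Call:
carry_out(rows=[-0.04, 0, -0.1, 0, 0, 0, -0.08, 0, -0.22, 0, 0, 0, -0.12, 0, -0.34, 0, 0, 0, -0.16, 0, -0.4, 0, 0, 0, -0.16, 0, -0.4, 0, 0, 0, -0.16, 0, -0.4, 0, 0, 0])

```text
time_s: 7.05
tool_pos: [0.4521, 0.1064, 0.2321]
orientation: [0.99, 0.138, -0.0, 0.0]
force: [0.2, -0.7, -1.2]
width: 0.0565
grasp_force: 64.4
```

```bash
python3 - <<'E'
from h import *
d=grab('wrist');np.save('w3.npy',d,allow_pickle=True);im=d['color'][:,:,::-1]
cv2.imwrite('pics/w3.png',cv2.resize(im[0:240,96:416],(800,600),interpolation=cv2.INTER_CUBIC))
s=sense();print(s['tool_pos'],s['orientation'])
E
```

```text
[0.45210213 0.10643835 0.23187101] [ 9.90393423e-01  1.38276914e-01 -5.78872906e-04  1.67741849e-04]
```

View pics/w3.png

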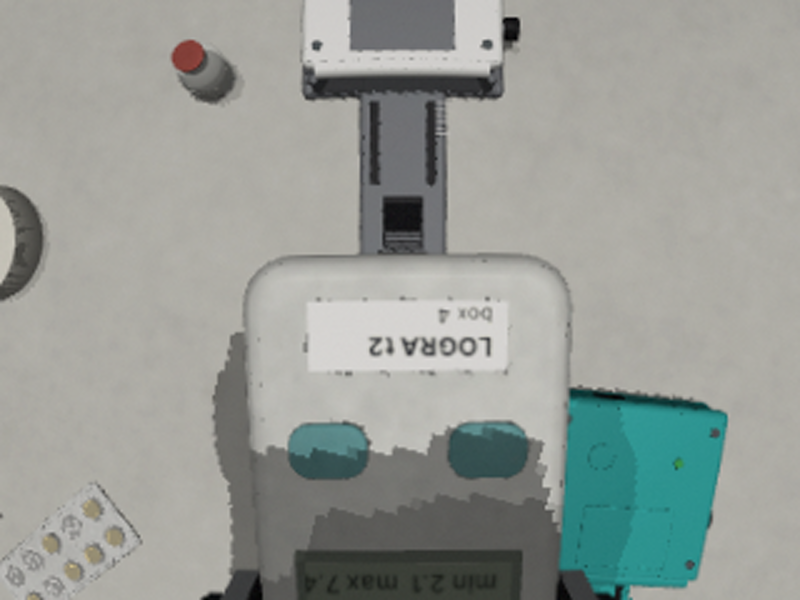

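The crop shows the runway at x≈360–446 with the black catch's face edge at (403,197), the hood's front edge at y≈78 between x 302 and 504, and the nose edge at y≈256. That gives the dock axis.

```bash
python3 - <<'E'
from h import *
d=np.load('w3.npy',allow_pickle=True).item();s=sense();T=R.from_quat(s['orientation']).inv()
def g(a,z): return onplane(d,(np.array(a)+.5)/2.5-.5+[96,0],z,True)
rl,rr=g([(359.5,110),(360,245)],.008),g([(446.5,110),(445,245)],.008)
sl=g([(375,105),(375,183)],.008);sr=g([(432.5,105),(431.5,183)],.008)
scr=g([(316.5,45),(486.5,44.5)],.04);fr=g([(303,72),(503,70)],.04);c=g([(385,197),(421,197)],.014)
S=s['tool_pos']
a=np.radians(16)
for n,v in dict(rl=rl,rr=rr,sl=sl,sr=sr,scr=scr,fr=fr,catch=c).items():
    w=v[1]-v[0]; print(n,v[:,:2].round(4).tolist(),'yaw',np.degrees(np.arctan2(w[1],w[0])).round(2), np.linalg.norm(w).round(4))
S2=np.load('side.npy',allow_pickle=True).item();
# logger in tool frame
TT=T
L=g([(405,256)],S[2]);print('nose approx tool mm',TT.apply(L-S)*1000)
Q=g([(246,300),(570,300),(258,500),(560,500)],S[2]-.007);print((TT.apply(Q-S)*1000).round(1))
print('toolyaw',np.degrees(2*np.arctan2(s['orientation'][1],s['orientation'][0])))
mid=[(rl+rr)/2,(sl+sr)/2];
for m in mid+[scr.mean(0)[None],fr.mean(0)[None],c.mean(0)[None]]: print((TT.apply(m-S)*1000).round(1).tolist(),m.round(4).tolist())
E
```

```text
rl [[0.583, 0.1664], [0.5211, 0.1485]] yaw -163.92 0.0644
rr [[0.5939, 0.1278], [0.5318, 0.1107]] yaw -164.6 0.0643
sl [[0.5871, 0.1601], [0.5511, 0.1498]] yaw -164.02 0.0375
sr [[0.5944, 0.1347], [0.5582, 0.1248]] yaw -164.76 0.0375
scr [[0.6012, 0.1885], [0.6209, 0.1195]] yaw -74.08 0.0718
fr [[0.5879, 0.1906], [0.6118, 0.1097]] yaw -73.58 0.0843
catch [[0.5455, 0.1432], [0.5499, 0.1276]] yaw -74.15 0.0163
nose approx tool mm [[71.61958878  0.30767114 -0.08539023]]
[[ 64.3 -28.1   6.9]
 [ 64.4  29.7   6.9]
 [ 26.8 -27.6   7. ]
 [ 26.8  29.6   7. ]]
toolyaw 15.89630479014286
[[142.5, -1.8, 223.7], [78.2, -2.0, 223.8]] [[0.5884, 0.1471, 0.008], [0.5265, 0.1296, 0.008]]
[[144.8, -1.5, 223.7], [107.3, -1.7, 223.7]] [[0.5908, 0.1474, 0.008], [0.5546, 0.1373, 0.008]]
[[166.1, -2.3, 191.7]] [[0.611, 0.154, 0.04]]
[[154.3, -1.6, 191.7]] [[0.5998, 0.1502, 0.04]]
[[100.1, -1.7, 217.8]] [[0.5477, 0.1354, 0.014]]
```

Call:
carry_out(rows=[0.05, 0, 0.15, 0, 0, 0, 0.12, 0, 0.3, 0, 0, 0, 0.18, -0.005, 0.45, 0, 0, 0, 0.23, -0.009, 0.58, 0, 0, 0, 0.248, -0.009, 0.68, 0, 0, 0, 0.248, -0.009, 0.708, 0, 0, 0, 0.248, -0.009, 0.708, 0, 0, 0, 0.248, -0.009, 0.708, 0, 0, 0])

```text
time_s: 8.1
tool_pos: [0.5113, 0.1256, 0.0565]
orientation: [0.99, 0.138, 0.0, -0.0]
force: [0.3, -0.6, -2.1]
width: 0.0566
grasp_force: 64.4
```

```bash
python3 - <<'E'
from h import *
d=grab('wrist');np.save('w4.npy',d,allow_pickle=True);im=d['color'][:,:,::-1]
cv2.imwrite('pics/w4.png',cv2.resize(im[0:240,96:416],(800,600),interpolation=cv2.INTER_CUBIC))
s=sense();print(s['tool_pos'],s['orientation'],s['force'])
t=grab('side');cv2.imwrite('pics/s4.png',cv2.resize(t['color'][:,:,::-1][110:200,220:340],(800,600),interpolation=cv2.INTER_CUBIC))
np.save('side4.npy',t,allow_pickle=True)
E
```

```text
[0.51140039 0.12570983 0.05664707] [ 9.90394470e-01  1.38269321e-01  6.14240428e-04 -1.09065582e-04] [-0.00821709  0.1997083  -2.13116179]
```

View pics/w4.png

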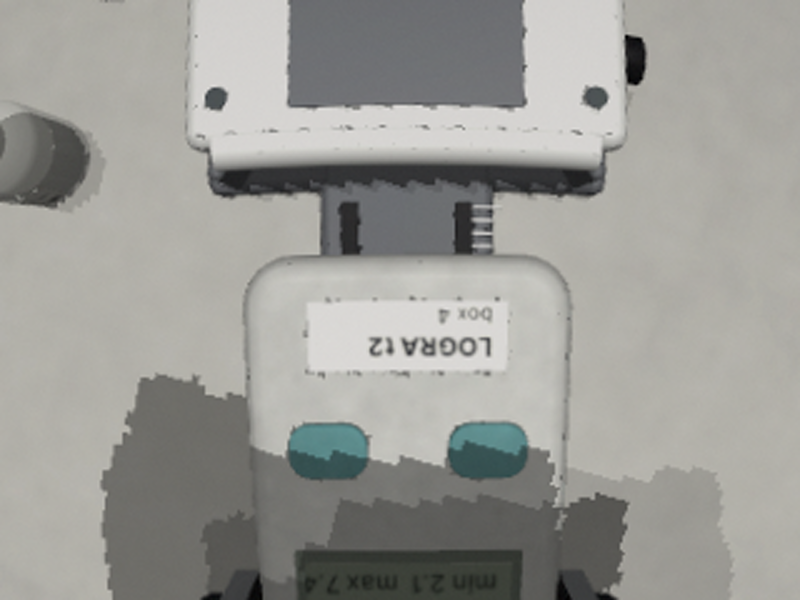

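The nose edge is at y≈256. The logger is centred at x≈408, against 406–407 for the hood screws and window, so it is aligned to about 0.3 mm. The hood lip at y≈168–195 is well ahead of the nose. Now I lower onto the runway.

Call:
carry_out(rows=[0, -0.001, 0.03, 0, 0, 0, 0, -0.001, 0.06, 0, 0, 0, 0, -0.001, 0.08, 0, 0, 0, 0, -0.001, 0.095, 0, 0, 0, 0, -0.001, 0.1, 0, 0, 0, 0, -0.001, 0.1, 0, 0, 0, 0, -0.001, 0.1, 0, 0, 0])

```text
time_s: 9.07
tool_pos: [0.5109, 0.1258, 0.0309]
orientation: [0.99, 0.138, -0.0, 0.0]
force: [-1.8, -0.1, 1.5]
width: 0.0565
grasp_force: 64.6
```

```bash
python3 - <<'E'
from h import *
s=sense();print(s['tool_pos'],s['force'],s['moment'],s['orientation'])
d=np.load('w4.npy',allow_pickle=True).item()
T=R.from_quat([0.990394,.138269,0,0]).inv();S=np.array([.5114,.1257,.0566])
def g(a,z): return T.apply(onplane(d,(np.array(a)+.5)/2.5-.5+[96,0],z,True)-S)*1000
print('hood',g([(407,148),(407,166)],.04),g([(407,195)],.0),'nose',g([(408,256)],.0545),g([(245,300),(571,300)],.05),'scr',g([(215.5,98),(596,97)],.04))
E
```

```text
[0.51086146 0.12582021 0.03087557] [-1.82642001 -0.09099805  1.52772184] [-0.00623616  0.29076822  0.04989221] [ 9.90394325e-01  1.38271676e-01 -1.58435329e-04  1.93235019e-05]
hood [[92.23021694  0.53432198 16.6       ]
 [88.74648488  0.53842505 16.6       ]] [[86.70224007  0.45026112 56.6       ]] nose [[71.48201571  0.75773382  2.1       ]] [[ 64.19747683 -28.23022527   6.6       ]
 [ 64.2570387   29.74085912   6.6       ]] scr [[103.64319174 -35.99364604  16.6       ]
 [103.83160981  36.49674292  16.6       ]]
```

Call:
carry_out(rows=[0, 0, 0.003, 0, 0, 0, 0, 0, 0.006, 0, 0, 0, 0, 0, 0.006, 0, 0, 0, 0, 0, 0.006, 0, 0, 0])

```text
time_s: 9.57
tool_pos: [0.511, 0.1258, 0.0292]
orientation: [0.99, 0.138, -0.0, 0.0]
force: [-0.8, -0.5, 1.1]
width: 0.0566
grasp_force: 64.6
```

```bash
python3 - <<'E'
from h import *
s=sense();print(s['tool_pos'],s['force'],s['moment'])
E
```

```text
[0.51099311 0.12584618 0.02924773] [-0.76834525 -0.48686847  1.081325  ] [ 0.01300922  0.32106193 -0.06580517]
```

Call:
carry_out(rows=[0, 0, 0.002, 0, 0, 0, 0, 0, 0.002, 0, 0, 0, 0, 0, 0.002, 0, 0, 0])

```text
time_s: 9.95
tool_pos: [0.511, 0.1258, 0.029]
orientation: [0.99, 0.138, 0.0, -0.0]
force: [-3.6, -0.7, 6.1]
width: 0.0566
grasp_force: 65.3
```

Call:
carry_out(rows=[0, 0, 0.002, 0, 0, 0, 0, 0, 0.002, 0, 0, 0, 0, 0, 0.002, 0, 0, 0])

```text
time_s: 10.32
tool_pos: [0.511, 0.1258, 0.0289]
orientation: [0.99, 0.138, 0.0, -0.0]
force: [-3.0, -0.7, 11.3]
width: 0.0561
grasp_force: 66.0
```

Call:
carry_out(rows=[0, 0, -0.002, 0, 0, 0, 0.01, 0, -0.002, 0, 0, 0, 0.02, 0, -0.002, 0, 0, 0, 0.03, 0, -0.002, 0, 0, 0, 0.04, 0, -0.002, 0, 0, 0, 0.05, 0, -0.002, 0, 0, 0, 0.06, 0, -0.002, 0, 0, 0, 0.06, 0, -0.002, 0, 0, 0])

```text
time_s: 11.32
tool_pos: [0.5229, 0.129, 0.0289]
orientation: [0.99, 0.138, -0.003, 0.0]
force: [-9.7, -2.3, 13.5]
width: 0.0566
grasp_force: 66.1
```

```bash
python3 - <<'E'
from h import *
s=sense();a=np.radians(15.85);print(s['tool_pos'],s['force'],s['moment'], 'axial',s['force'][:2]@[np.cos(a),np.sin(a)],'lat',s['force'][:2]@[-np.sin(a),np.cos(a)])
E
```

```text
[0.52291104 0.12903622 0.02894474] [-9.73759716 -2.28552641 13.47330878] [-0.55936853  1.78464353  0.06400932] axial -9.991596487367936 lat 0.46090021355184296
```

Call:
carry_out(rows=[0, 0, -0.003, 0, 0, 0, 0, 0, -0.003, 0, 0, 0, 0, 0, -0.003, 0, 0, 0])

```text
time_s: 11.7
tool_pos: [0.5258, 0.13, 0.0294]
orientation: [0.99, 0.138, 0.0, 0.0]
force: [-1.6, -0.8, 0.7]
width: 0.0564
grasp_force: 64.8
```

```bash
python3 - <<'E'
from h import *
s=sense();a=np.radians(15.85);print(s['tool_pos'],s['orientation'],s['force'],s['moment'], 'axial',s['force'][:2]@[np.cos(a),np.sin(a)],'lat',s['force'][:2]@[-np.sin(a),np.cos(a)])
t=grab('side');cv2.imwrite('pics/s5.png',cv2.resize(t['color'][:,:,::-1][110:200,220:340],(800,600),interpolation=cv2.INTER_CUBIC))
E
```

```text
[0.52584597 0.13002702 0.0293959 ] [9.90398340e-01 1.38242854e-01 2.00562235e-04 2.33572164e-05] [-1.64160934 -0.80745391  0.67536329] [-0.0599691   0.24746168  0.02669111] axial -1.7997270673877703 lat -0.32839845241317545
```

View pics/s5.png

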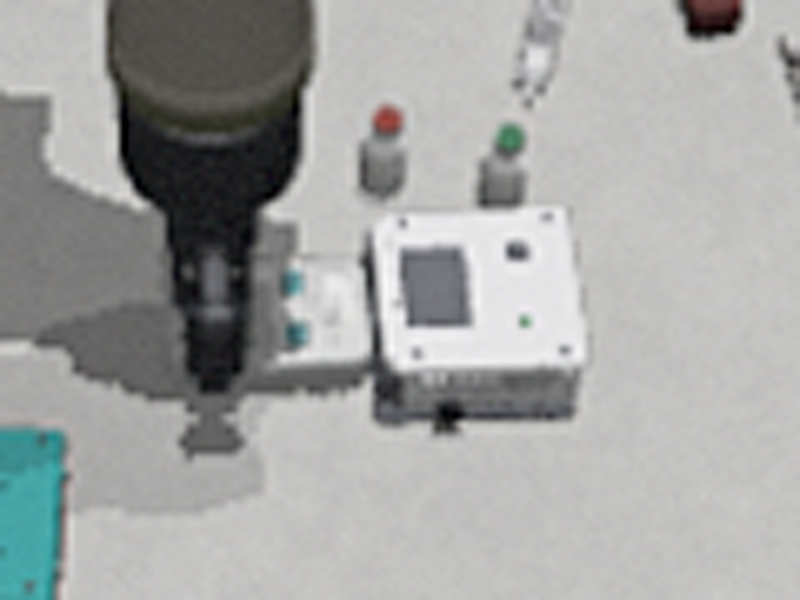

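The side view shows the nose level at the hood mouth, at about (368,310). The earlier drag was friction. It went away when I eased the down force, so I keep sliding at this height.

Call:
carry_out(rows=[0.01, 0, 0, 0, 0, 0, 0.02, 0, 0, 0, 0, 0, 0.03, 0, 0, 0, 0, 0, 0.04, 0, 0, 0, 0, 0, 0.05, 0, 0, 0, 0, 0, 0.06, 0, 0, 0, 0, 0, 0.07, 0, 0, 0, 0, 0, 0.08, 0, 0, 0, 0, 0, 0.08, 0, 0, 0, 0, 0])

```text
time_s: 12.88
tool_pos: [0.5452, 0.1356, 0.0296]
orientation: [0.99, 0.138, 0.0, -0.0]
force: [-0.8, 0.0, 1.2]
width: 0.0569
grasp_force: 64.8
```

```bash
cat >> h.py <<'E'
def st():
    s=sense();a=np.radians(15.85);u=np.array([np.cos(a),np.sin(a)]);v=np.array([-u[1],u[0]])
    o=np.array([.511,.1258]);p=s['tool_pos'][:2]-o
    print('t',s['time_s'],'along mm',(p@u*1000).round(2),'lat',(p@v*1000).round(2),'z',s['tool_pos'][2].round(4),'Fax',(s['force'][:2]@u).round(2),'Flat',(s['force'][:2]@v).round(2),'Fz',s['force'][2].round(2),s['moment'].round(2),s['orientation'].round(4))
E
python3 -c "from h import *;st()"
```

```text
t 12.875 along mm 35.62 lat 0.09 z 0.0296 Fax -0.73 Flat 0.25 Fz 1.23 [ 0.02  0.1  -0.03] [ 9.904e-01  1.383e-01  4.000e-04 -1.000e-04]
```

Call:
carry_out(rows=[0.007, 0, 0, 0, 0, 0, 0.014, 0, 0, 0, 0, 0, 0.021, 0, 0, 0, 0, 0, 0.028, 0, 0, 0, 0, 0, 0.035, 0, 0, 0, 0, 0, 0.042, 0, 0, 0, 0, 0, 0.048, 0, 0, 0, 0, 0, 0.048, 0, 0, 0, 0, 0])

```text
time_s: 13.88
tool_pos: [0.5566, 0.1388, 0.0295]
orientation: [0.99, 0.138, 0.0, -0.0]
force: [-0.2, 0.1, 1.2]
width: 0.0565
grasp_force: 64.7
```

```bash
python3 -c "from h import *;st()"
```

```text
t 13.875 along mm 47.39 lat 0.1 z 0.0295 Fax -0.21 Flat 0.14 Fz 1.15 [-0.05  0.22 -0.03] [ 9.904e-01  1.383e-01  2.000e-04 -0.000e+00]
```

Call:
carry_out(rows=[0.004, 0, 0, 0, 0, 0, 0.008, 0, 0, 0, 0, 0, 0.012, 0, 0, 0, 0, 0, 0.016, 0, 0, 0, 0, 0, 0.016, 0, 0, 0, 0, 0])

```text
time_s: 14.5
tool_pos: [0.5603, 0.1399, 0.0295]
orientation: [0.99, 0.138, 0.0, -0.0]
force: [-0.4, 0.6, 0.2]
width: 0.0564
grasp_force: 64.7
```

Call:
carry_out(rows=[0.004, 0, 0, 0, 0, 0, 0.008, 0, 0, 0, 0, 0, 0.008, 0, 0, 0, 0, 0])

```text
time_s: 14.88
tool_pos: [0.5616, 0.1403, 0.0294]
orientation: [0.99, 0.138, -0.0, 0.0]
force: [-3.8, -1.0, 1.3]
width: 0.0566
grasp_force: 64.7
```

```bash
python3 -c "from h import *;st()"
```

```text
t 14.875 along mm 52.63 lat 0.11 z 0.0294 Fax -3.93 Flat 0.05 Fz 1.27 [-0.17  0.75 -0.03] [ 9.904e-01  1.383e-01 -5.000e-04  1.000e-04]
```

Call:
carry_out(rows=[0.003, 0, 0, 0, 0, 0, 0.006, 0, 0, 0, 0, 0, 0.009, 0, 0, 0, 0, 0, 0.012, 0, 0, 0, 0, 0, 0.015, 0, 0, 0, 0, 0, 0.018, 0, 0, 0, 0, 0, 0.018, 0, 0, 0, 0, 0])

```text
time_s: 15.75
tool_pos: [0.5641, 0.141, 0.0292]
orientation: [0.99, 0.138, -0.002, 0.0]
force: [-7.8, -1.0, 5.3]
width: 0.0563
grasp_force: 65.0
```

```bash
python3 -c "from h import *;st()"
```

```text
t 15.75 along mm 55.26 lat 0.12 z 0.0292 Fax -7.8 Flat 1.16 Fz 5.28 [-0.4   1.63 -0.  ] [ 9.904e-01  1.383e-01 -2.200e-03  3.000e-04]
```

Call:
carry_out(rows=[0.003, 0, -0.001, 0, 0, 0, 0.006, 0, -0.001, 0, 0, 0, 0.009, 0, -0.001, 0, 0, 0, 0.012, 0, -0.001, 0, 0, 0, 0.012, 0, -0.001, 0, 0, 0])

```text
time_s: 16.38
tool_pos: [0.5666, 0.1417, 0.0293]
orientation: [0.99, 0.138, -0.003, 0.0]
force: [-9.2, -2.9, 4.6]
width: 0.0564
grasp_force: 65.0
```

```bash
python3 -c "from h import *;st()"
```

```text
t 16.375 along mm 57.79 lat 0.13 z 0.0293 Fax -9.61 Flat -0.31 Fz 4.65 [-0.46  1.83 -0.04] [ 9.904e-01  1.383e-01 -2.700e-03  3.000e-04]
```

Call:
carry_out(rows=[0.002, 0, -0.0005, 0, 0, 0, 0.004, 0, -0.0005, 0, 0, 0, 0.004, 0, -0.0005, 0, 0, 0])

```text
time_s: 16.75
tool_pos: [0.5678, 0.142, 0.0293]
orientation: [0.99, 0.138, -0.002, 0.0]
force: [-8.2, -2.2, 0.8]
width: 0.0563
grasp_force: 64.7
```

```bash
python3 -c "from h import *;st()"
```

```text
t 16.75 along mm 59.05 lat 0.12 z 0.0293 Fax -8.54 Flat 0.09 Fz 0.78 [-0.41  1.59  0.01] [ 9.904e-01  1.382e-01 -2.500e-03  3.000e-04]
```

Call:
carry_out(rows=[0.002, 0, 0, 0, 0, 0, 0.003, 0, 0, 0, 0, 0, 0.003, 0, 0, 0, 0, 0])

```text
time_s: 17.12
tool_pos: [0.5683, 0.1422, 0.0293]
orientation: [0.99, 0.138, -0.003, 0.0]
force: [-8.7, -2.3, 1.9]
width: 0.0567
grasp_force: 64.7
```

```bash
python3 -c "
from h import *;st()
d=grab('wrist');w=d['color'][:,:,::-1][130:340,120:400]
t=grab('side')['color'][:,:,::-1][130:180,225:292]
cv2.imwrite('pics/c6.png',np.hstack([cv2.resize(w,(400,300)),cv2.resize(t,(400,300),interpolation=cv2.INTER_CUBIC)]))"
```

```text
t 17.125 along mm 59.6 lat 0.13 z 0.0293 Fax -9.0 Flat 0.2 Fz 1.91 [-0.39  1.71 -0.04] [ 9.904e-01  1.383e-01 -2.700e-03  3.000e-04]
```

View pics/c6.png

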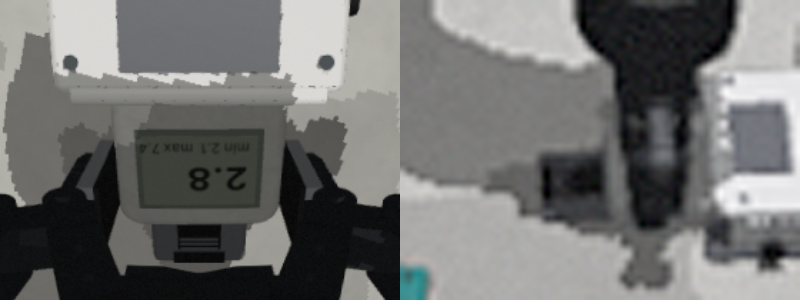

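The left half (wrist) shows the display end at y≈222 with the black catch directly behind it at y≈225–248. The drop in Fz also suggests it snapped. I test this by easing back.

Call:
carry_out(rows=[-0.004, 0, 0, 0, 0, 0, -0.008, 0, 0, 0, 0, 0, -0.008, 0, 0, 0, 0, 0, -0.008, 0, 0, 0, 0, 0])

```text
time_s: 17.73
tool_pos: [0.568, 0.1421, 0.0295]
orientation: [0.99, 0.138, -0.001, 0.0]
force: [-5.1, -1.8, -1.3]
width: 0.0564
grasp_force: 64.6
```

```bash
python3 -c "from h import *;st()"
```

```text
t 17.725 along mm 59.31 lat 0.12 z 0.0295 Fax -5.4 Flat -0.33 Fz -1.29 [-0.34  1.25 -0.02] [ 9.904e-01  1.383e-01 -1.100e-03  1.000e-04]
```

Call:
carry_out(rows=[-0.004, 0, 0, 0, 0, 0, -0.008, 0, 0, 0, 0, 0, -0.008, 0, 0, 0, 0, 0, -0.008, 0, 0, 0, 0, 0])

```text
time_s: 18.23
tool_pos: [0.5674, 0.1419, 0.0298]
orientation: [0.99, 0.138, 0.0, -0.0]
force: [-1.7, 0.1, -6.0]
width: 0.0565
grasp_force: 64.7
```

```bash
python3 -c "from h import *;st()"
```

```text
t 18.225 along mm 58.67 lat 0.12 z 0.0298 Fax -1.59 Flat 0.57 Fz -5.99 [-0.1   0.43 -0.01] [ 9.904e-01  1.383e-01  2.000e-04 -0.000e+00]
```

Call:
carry_out(rows=[0, 0, 0.002, 0, 0, 0, 0, 0, 0.002, 0, 0, 0, 0, 0, 0.002, 0, 0, 0])

```text
time_s: 18.6
tool_pos: [0.5674, 0.142, 0.0296]
orientation: [0.99, 0.138, 0.0, -0.0]
force: [-1.7, 0.2, -0.4]
width: 0.0562
grasp_force: 65.2
```

```bash
python3 -c "from h import *;st()"
```

```text
t 18.6 along mm 58.63 lat 0.14 z 0.0296 Fax -1.56 Flat 0.66 Fz -0.44 [-0.07  0.43  0.  ] [ 9.904e-01  1.383e-01  3.000e-04 -1.000e-04]
```

Call:
carry_out(rows=[0, 0, 0, 0, 0, 0, 0, 0, 0, 0, 0, 0, 0, 0, 0, 0, 0, 0, 0, 0, 0, 0, 0, 0], fingers=0.7)

```text
time_s: 19.1
tool_pos: [0.5673, 0.1419, 0.0295]
orientation: [0.99, 0.138, 0.0, -0.0]
force: [-0.5, -0.2, 0.4]
width: 0.0722
grasp_force: 0.0
```

Call:
carry_out(rows=[0, 0, -0.04, 0, 0, 0, 0, 0, -0.1, 0, 0, 0, -0.05, 0, -0.2, 0, 0, 0, -0.15, 0, -0.3, 0, 0, 0, -0.25, 0, -0.4, 0, 0, 0, -0.25, 0, -0.4, 0, 0, 0, -0.25, 0, -0.4, 0, 0, 0])

```text
time_s: 19.98
tool_pos: [0.5078, 0.1251, 0.1301]
orientation: [0.99, 0.138, 0.001, -0.0]
force: [0.4, -0.6, 0.3]
width: 0.0724
grasp_force: 0.0
```

```bash
python3 -c "
from h import *;st()
d=grab('wrist');w=d['color'][:,:,::-1][0:200,130:390]
t=grab('side')['color'][:,:,::-1][130:180,225:292]
cv2.imwrite('pics/c7.png',np.hstack([cv2.resize(w,(450,346),interpolation=cv2.INTER_CUBIC),cv2.resize(t,(350,346),interpolation=cv2.INTER_CUBIC)]))"
```

```text
t 19.975 along mm -3.23 lat 0.22 z 0.1301 Fax 0.23 Flat -0.74 Fz 0.3 [ 0.05 -0.02  0.  ] [ 9.904e-01  1.384e-01  1.000e-03 -2.000e-04]
```

View pics/c7.png

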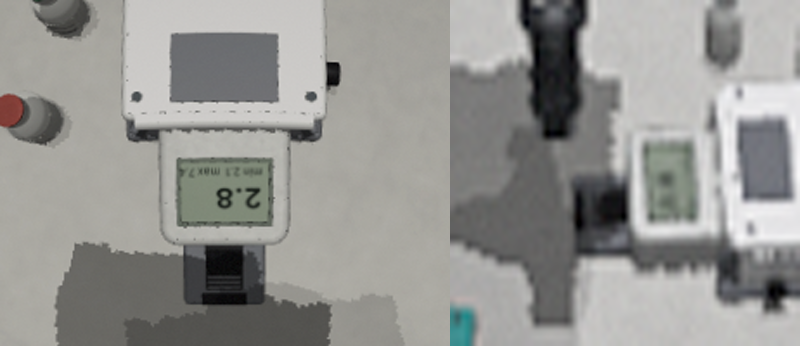

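The logger stands straight, its display end at y≈244, and the whole catch is visible behind it at y≈246–292. I check numerically that the display end coincides with the catch face measured earlier.

```bash
python3 -c "
from h import *
d=grab('wrist');f=450/260
a=np.radians(15.85);u=np.array([np.cos(a),np.sin(a)]);v=np.array([-u[1],u[0]])
g=lambda p,z:onplane(d,(np.array(p)+.5)/f-.5+[130,0],z,True)
c=np.array([.5477,.1354])
for n,P in dict(end=g([(225,244.5)],.016+.0),side=g([(160,200),(290,200)],.022),pad=g([(225,304),(225,292)],.011),scr=g([(136,97),(308,97)],.04)).items():
    q=P[:,:2]-c;print(n,(q@u*1000).round(1),(q@v*1000).round(1))
q=np.array([.568,.142])-c;print('TCP',q@u*1000)
t=grab('top')['color'];s=grab('side')['color']
for n,i in (('top',t),('side',s)):
    o=np.load(n+'.npy',allow_pickle=True).item()['color'];print(n,cv2.absdiff(o,i).max(axis=2).mean())
"
```

```text
end [-0.5] [-0.4]
side [20.7 20.8] [ 28.9 -29.5]
pad [-30.2 -24.2] [-0.5 -0.4]
scr [65.1 65.2] [ 36.4 -34.3]
TCP 21.3307852853261
top 19.19580586751302
side 12.282526652018229
```

```bash
python3 -c "from h import *;print(close_job())"
```

```text
the job is handed in; nothing more can be done
None
```

The logger is docked display up, nose first under the hood. The catch appears to be up behind it: the display end sits within about 0.5 mm of the catch face. The gripper has let go and stands clear, and the job is handed in at about 20 s; no verdict was returned.

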